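Turn the bench carousel to bring the solder reel to the front

TASK

Turn the bench carousel by gently pushing the pegs at its rim with the fingertips until the reel of solder (the two-flanged spool) stands squarely in line with the arrow that sticks out from under the carousel, on the arrow's side, then take the hand away. Everything on the carousel stays standing in its well: do not push on, lift or tip any of those items, and leave the tools lying on the bench around it where they are.

Things in the scene. Friction and masses are not known exactly. Their poses are not given: they have to be found in the camera images.
- stand: Fixed dark steel foot, a disc 180 mm across and 16 mm high, with a flat black arrow, 9 mm high, that sticks out from under the carousel (shaft 26 mm wide, head 51 mm wide). Origin: on the turning axis, at bench height. The arrow points along its own -x axis (roughly to the robot); its tip is 200 mm from the axis, 60 mm beyond the carousel rim.
- carousel: Rotating organiser: white disc 280 mm across, 12 mm thick, its top 30 mm above the bench. Origin: on the vertical turning axis, at the underside (18 mm up); turns with the disc. Turns either way, with no stop within a full turn, against light friction (about 1 N at the rim), and stays where it is left. Eight pegs (see peg) and four wells (see hub) are fixed on it.
- hub (a point): Top of the post at the middle of the carousel, on the axis, 75 mm above the bench; post 20 mm across. Around it four round wells, 14 mm deep, grey collars 68 mm outside, have their centres 60 mm from the axis on the carousel's own +x, +y, -x and -y (outermost edge 94 mm from the axis). Each holds one loose item.
- peg (a point): Middle of one of eight equal upright black pegs on the rim, 47 mm above the bench. Pegs are 12 mm across, stand 130 mm from the axis, from 30 to 64 mm above the bench, 45 degrees apart; this one is at 22.5 degrees from the carousel's own x axis.
- reel_centre (a point): Centre (half-way up) of the reel of solder: two black flanges 58 mm across with grey wire between, 45 mm high, hub face pale, 0.12 to 0.28 kg, loose, standing in any one of the four wells with up to 2 mm play. Its top is 75 mm above the bench.
- jar_centre (a point): Centre of a brown glass jar with a flat metal cap, 58 mm across, 50 mm high, loose in another well; top 80 mm above the bench.
- flask_centre (a point): Centre of a white dispenser flask, 58 mm across at the foot, with a shoulder and a thin steel nozzle, 68 mm high, loose in another well; top 98 mm above the bench.
- cup_centre (a point): Centre of an open, empty steel cup, 58 mm across, 42 mm high, loose in another well; top 72 mm above the bench.
- screwdriver: Loose screwdriver, 170 mm long, lying on the bench to the right of the carousel along its own x. Bystander.
- meter: Loose grey handheld meter lying flat, 150 x 75 x 40 mm, to the left of the carousel; origin under its centre. Bystander.
- board: Loose green circuit board, 90 x 60 x 8 mm, lying flat at the left nearer the robot; origin under its centre. Bystander.
Mind the look-alikes: they are no part of the job. Leave any blue, purple or yellow look-alike of the part that bears jar_centre alone.

How it is judged:
By the outcome, as a careful person would: the job done as asked, in the order asked, and still so for the second after the job is handed in, with the robot touching nothing.
It also fails if it takes over 58 s, if anything falls off the work surface, if the arm or the gripper's body presses on something with over 40 N, if the wrist force passes 120 N, or if a joint passes its speed limit or range.

ROBOT

A 6-joint arm with a two-finger parallel gripper is mounted at the origin on the work surface. World frame = base frame: x ahead of the robot, y to its left, z up, the work surface at z = 0. Lengths are in m, angles in rad, forces in N, time in s.
With the tool pointing down it reaches from about 0.275 to 0.825 m from the base axis. Payload 5.2 kg.
Tool frame: the origin (TCP) lies at the very end of the fingers, on their centre line; the grasp point (between the pads) lies robot.hold_point_z behind it (robot.hold_point_z is the distance from the TCP to the grasp point, in m); y points along the fingers, z is the direction in which the jaws open and shut, and the axes are right-handed (so a half turn about y gives the same grasp; the last joint's range is limited). The gripper opens to 93 mm and grips with 3 to 60 N. Pads are 15 mm wide; open, the fingers measure 128 mm over their backs; the gripper's body (75 mm by 188 mm) begins 65 mm behind the grasp point.
Start: joints at [-1.49, 0.259, 1.535, -0, 1.348, -0.203], TCP at [0.154, -0.528, 0.193] pointing down, gripper open.
Joint ranges: [-3.14, 3.14], [-0.91, 2.08], [0.19, 2.58], [-1.22, 4.36], [0.22, 2.71], [-3.12, 3.12]. Speed limits (rad/s): [2.57, 2.57, 3.14, 3.14, 3.14, 3.14].

INTERFACE

Orientations are given as [roll, pitch, yaw] about the fixed x, y, z axes, in that order (R = Rz(yaw) Ry(pitch) Rx(roll)).
In Python, from rig import robot, optics, sign_off gives the robot as it stands.
- The arm moves only by the tool carry_out, never from a script. Its argument "commands" is one flat list of numbers, 7 for each row, row after row: the turn, a rotation vector about the tool's x, y, z in rad, then the shift along the tool's x, y, z in cm, then the finger opening in cm, from 0 to 9.3. In form: [wx, wy, wz, dx, dy, dz, claw, wx, wy, wz, dx, dy, dz, claw, ...]. A call has 1 to 12 rows; each row shifts and turns the commanded pose from where the row before left it, along the tool's axes as they then stand; what a row does not reach is not made up. A row lasts 1/12 s, in which the tool goes at most 41.7 mm and 7.16 degrees, less where a joint would pass 70% of its speed; a pose out of reach is approached as far as the arm can. A call with a gripper value outside its range is refused whole. The fingers move at their own pace and stop on an object; "newtons" is the grip in N (left out, the last holds). Time passes only in rows, so rows that do not move let the fingers close. It gives the time, the measured TCP pose, the force and the opening at its end, in the units of the state.
- robot.get_state(): the state, without advancing time (a new reading comes with each control period).
- optics.read_camera(name): name is "scene" or "top"; returns the picture (480x640x3 uint8, blue, green, red); there is no depth.
- optics.camera_model(name): a dict with "vfov" (degrees; the focal length in pixels is half the picture's height over the tangent of half this angle, whatever the lens; pixels are square), "cx", "cy" (the principal point, pixels), "R" (3x3) and "t" (3): a world point X has camera coordinates R X + t. Camera axes: x right, y down, z forward; pixel columns grow to the right and rows downward; lengths in m; the calibration is good to about 2 mm. A picture is of the moment at which its call begins. camera_model takes no time and is no camera call.
- sign_off(): hands the job in, once; it reports no verdict.
The state is a dict: "time": time; "joint_pos": joint angles; "joint_velocities": joint speeds; "joint_torque": joint torques, N m; "position": TCP position; "tcp_rot": TCP orientation; "ft_force": force on the tool from outside, world axes, zero at the start; "torque": the same for the moment, N m; "opening": finger opening in m.
Only numpy, scipy, OpenCV 4.12 (cv2) and the standard library are available. Lean on these libraries where they do the work, as an engineer would, in place of code of your own. Each camera call takes 0.05 s, during which the arm holds its last target.

## Working session

There is one attempt and no reset: what is moved stays moved. The work goes in short steps, Python scripts to look and compute and a tool call to move; the robot and the scene stay as the last step left them, time stands still between calls to the robot, and variables do not carry over. Pictures are saved under pics/ and viewed, and the job is handed in when it is done.

Besides the shell and the picture viewer there is one more tool, called after "Call:" as name(argument=value, ...) on one line, values as JSON. carry_out: Moves the arm, as the interface text tells. Its arguments: {"type":"object","properties":{"commands":{"type":"array"},"newtons":{"type":"number"}},"required":["commands"]}

```bash
mkdir -p pics; python3 - <<'E'
from rig import robot, optics
import cv2
print(robot.get_state(), robot.hold_point_z)
for n in("scene","top"):
    cv2.imwrite(f"pics/{n}0.png",optics.read_camera(n)); print(n,optics.camera_model(n))
E
```

```text
{'time': 0.0, 'joint_pos': array([-1.48980367e+00,  2.59337092e-01,  1.53609487e+00, -1.90568602e-05,
        1.34796787e+00, -2.02815516e-01]), 'joint_velocities': array([-4.79474745e-04,  4.60819657e-06,  7.98166818e-05, -2.69739360e-04,
       -4.56487570e-04, -8.03108530e-04]), 'joint_torque': array([-1.69226543e-03, -4.37310934e+01, -2.83999586e+01,  7.14699947e-02,
        4.11779014e-02, -1.40450534e-04]), 'position': array([ 0.15396588, -0.52739512,  0.19261619]), 'tcp_rot': array([-1.57257020e+00,  3.45817779e-04, -2.85778056e+00]), 'ft_force': array([-0.35998428, -0.11131584,  0.43212826]), 'torque': array([-0.02232265, -0.04285425, -0.01694241]), 'opening': 0.09316950467905007} 0.0188
scene {'vfov': 50.3931983204284, 'cx': 328.6056178412067, 'cy': 234.29718929604027, 'R': array([[-0.63677297,  0.77098458, -0.01014702],
       [ 0.67275944,  0.54912083, -0.49584378],
       [-0.37671596, -0.32256642, -0.86835246]]), 't': array([ 0.38836827, -0.3509083 ,  1.48259997])}
top {'vfov': 47.83735077492524, 'cx': 317.3413455888853, 'cy': 237.28252845528033, 'R': array([[-0.01502052, -0.99976485, -0.01564086],
       [-0.99449893,  0.01655951, -0.10342947],
       [ 0.10366415,  0.01400125, -0.99451381]]), 't': array([-0.00601742,  0.58586041,  1.14607452])}
```

View pics/top0.png

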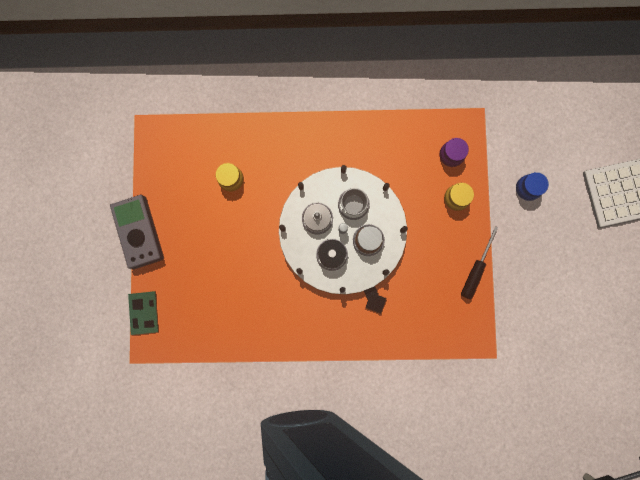

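View pics/scene0.png

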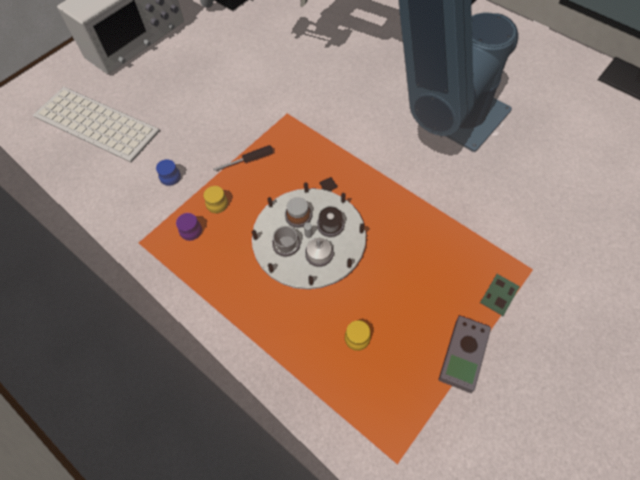

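```bash
cat > h.py <<'E'
import numpy as np, cv2
from rig import robot, optics
def cam(n):
    m=optics.camera_model(n); f=240/np.tan(np.radians(m["vfov"]/2)); return m,f
def pix(n,X):
    m,f=cam(n); c=np.asarray(X)@np.array(m["R"]).T+m["t"]; return np.stack([m["cx"]+f*c[...,0]/c[...,2],m["cy"]+f*c[...,1]/c[...,2]],-1)
def w(n,uv,z):
    m,f=cam(n); R=np.array(m["R"]); d=R.T@np.array([(uv[0]-m["cx"])/f,(uv[1]-m["cy"])/f,1]); o=-R.T@m["t"]; return o+d*(z-o[2])/d[2]
E
python3 - <<'E'
from h import *
im=cv2.imread("pics/top0.png")
cv2.imwrite("pics/crop0.png",cv2.resize(im[155:325,260:430],None,fx=3.5,fy=3.5,interpolation=cv2.INTER_CUBIC))
# disc: white region -> ellipse fit
hsv=cv2.cvtColor(im,cv2.COLOR_BGR2HSV)
orange=((hsv[...,0]<18)&(hsv[...,1]>140)).astype(np.uint8)
hole=1-orange
n,l,s,c=cv2.connectedComponentsWithStats(hole[110:360,136:486].copy())
for i in range(1,n):
    if s[i,4]>50: print(s[i],c[i]+[136,110])
for z,name in((.03,"disc"),): print(name,w("top",(343,230),z))
for p in((332,254),): print("reel",w("top",p,.075))
E
```

```text
[  0   0 235   5 681] [221.59030837 111.27312775]
[304  28  29  29 634] [453.78706625 151.78233438]
[ 80  53  27  24 458] [227.67030568 174.34716157]
[  142    55   129   148 13271] [343.22048075 231.84937081]
[309  73  29  26 540] [459.37037037 194.97407407]
[   0   85   27   74 1318] [145.48330804 235.31031866]
[326 139  24  49 393] [474.43765903 276.84732824]
[  0 181  22  44 865] [145.90289017 312.9132948 ]
[277 248  73   2  89] [453.94382022 358.82022472]
disc [ 0.60072789 -0.07136221  0.03      ]
reel [ 0.54551317 -0.04593596  0.075     ]
```

View pics/crop0.png

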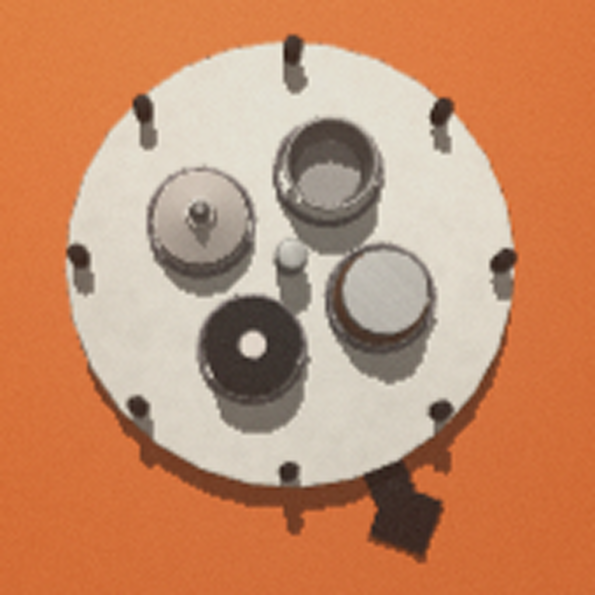

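```bash
cat >> h.py <<'E'
from scipy.optimize import least_squares
def pegs(c,a,z=.047):
    t=a+np.arange(8)*np.pi/4+np.pi/8
    return np.stack([c[0]+.13*np.cos(t),c[1]+.13*np.sin(t),np.full(8,z)],-1)
def findpegs(im,n,c,a,r=9,th=75):
    g=im.max(2); out=[]
    for p in pix(n,pegs(c,a)):
        x0,y0=np.round(p).astype(int)
        s=g[y0-r:y0+r+1,x0-r:x0+r+1]; k,l,st,ce=cv2.connectedComponentsWithStats((s<th).astype(np.uint8))
        if k<2: out.append([np.nan]*2); continue
        i=1+np.argmin(np.hypot(*(ce[1:]-r).T)+(st[1:,4]<8)*50+(st[1:,4]>90)*50)
        out.append([x0-r+ce[i,0],y0-r+ce[i,1]] if 8<=st[i,4]<=90 else [np.nan]*2)
    return np.array(out)
def fit(im,n,c,a,r=9,th=75,fixc=False):
    for _ in range(3):
        q=findpegs(im,n,c,a,r,th)
        f=lambda v:np.clip(np.nan_to_num((pix(n,pegs(v[:2],v[2]))-q).ravel()),-8,8)
        if fixc:
            s=least_squares(lambda v:f([*c,v[0]]),[a],loss="soft_l1"); a=s.x[0]
        else:
            s=least_squares(f,[*c,a],loss="soft_l1"); c,a=s.x[:2],s.x[2]
    return c,a,pix(n,pegs(c,a))-q
def arrowpoly(c,psi,tip=.2,hl=.035,z=.009):
    pass
E
python3 - <<'E'
from h import *
np.set_printoptions(precision=3,suppress=True)
top=cv2.imread("pics/top0.png"); sc=cv2.imread("pics/scene0.png")
# initial angle: one peg at image (343,170)ish
p=w("top",(260+288/3.5,155+470/3.5),.06); c0=w("top",(343.1,227.6),.075); print("hub",c0,"peg",p)
a0=np.arctan2(p[1]-c0[1],p[0]-c0[0])-np.pi/8
for n,im in(("top",top),("scene",sc)):
    c,a,r=fit(im,n,c0[:2],a0); print(n,c,np.degrees(a)%45,"\n",r.round(1).tolist())
print("scene hub pix",pix("scene",c0))
print("board edges tip etc", w("top",(260+425/3.5,155+560/3.5),.009),w("top",(260+442/3.5,155+510/3.5),.009),w("top",(260+372/3.5,155+540/3.5),.009))
cv2.imwrite("pics/crop1.png",cv2.resize(top[270:325,335:405],None,fx=10,fy=10,interpolation=cv2.INTER_CUBIC))
cv2.imwrite("pics/crop2.png",cv2.resize(sc[165:300,235:385],None,fx=4,fy=4,interpolation=cv2.INTER_CUBIC))
E
```

```text
hub [ 0.601 -0.07   0.075] peg [ 0.472 -0.066  0.06 ]
top [ 0.602 -0.07 ] 20.95570781446287 
 [[-0.0, 0.2], [0.2, 0.1], [-0.2, 0.0], [0.1, 0.0], [0.0, -0.4], [-0.0, -0.2], [-0.1, 0.0], [0.0, 0.2]]
scene [ 0.602 -0.07 ] 20.87629839555919 
 [[0.0, -0.2], [0.0, -0.4], [-0.0, 0.0], [0.1, 0.0], [0.1, 0.1], [-0.1, -0.1], [0.1, 0.1], [-0.3, 0.3]]
scene hub pix [308.07  224.794]
board edges tip etc [ 0.415 -0.152  0.009] [ 0.446 -0.163  0.009] [ 0.428 -0.119  0.009]
```

View pics/crop1.png

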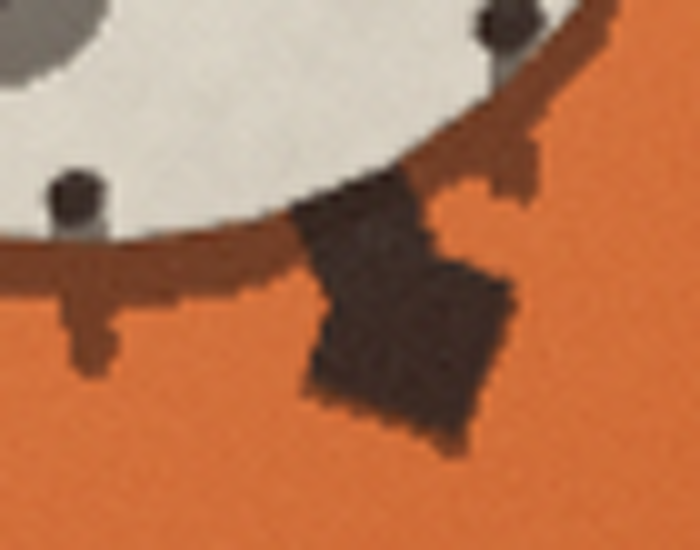

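View pics/crop2.png

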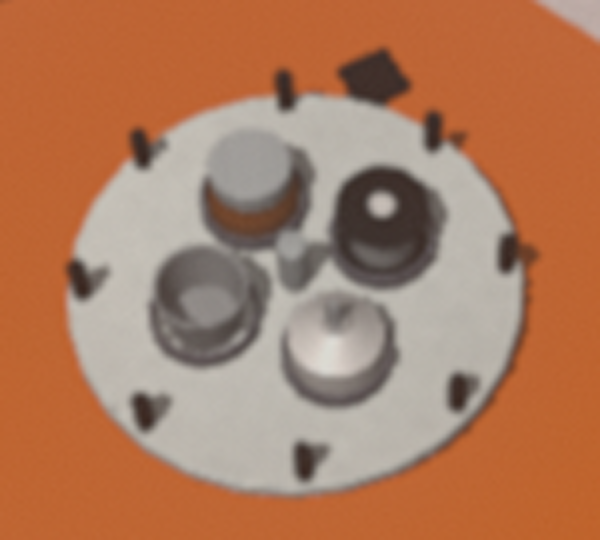

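```bash
python3 - <<'E'
from h import *
top=cv2.imread("pics/top0.png"); sc=cv2.imread("pics/scene0.png")
c=np.array([.602,-.070])
for n,im in(("top",top),("scene",sc)):
  c,a,_=fit(im,n,c,np.radians(20.9));print(c.round(4))
  for th in(60,75,90):
    ys,xs=np.nonzero(im.max(2)<th); P=np.array([w(n,(x,y),.009)[:2] for x,y in zip(xs,ys)])-c
    r=np.hypot(*P.T); an=np.degrees(np.arctan2(P[:,1],P[:,0]))%360
    for lo in(.148,.165):
      k=(r>lo)&(r<.212)&(abs(an-204)<15)
      print(n,th,lo,k.sum(),an[k].mean().round(2),((an[k].min()+an[k].max())/2).round(2),r[k].max().round(4),an[k&(r>.19)].mean().round(2))
# reel: bright hub face centre & dark blob
for n,im,ctr in(("top",top,(332,254)),("scene",sc,(330,216))):
  g=im.max(2); x0,y0=ctr; s=g[y0-9:y0+10,x0-9:x0+10]; k,l,st,ce=cv2.connectedComponentsWithStats((s>120).astype(np.uint8))
  for i in range(1,k):
    if st[i,4]<60:
      p=w(n,(x0-9+ce[i,0],y0-9+ce[i,1]),.075)[:2]-c; print(n,"reel",p.round(4),np.hypot(*p).round(4),np.degrees(np.arctan2(p[1],p[0])))
E
```

```text
[ 0.6018 -0.0698]Traceback (most recent call last):
  File "<stdin>", line 7, in <module>
  File "h.py", line 8, in w
    m,f=cam(n); R=np.array(m["R"]); d=R.T@np.array([(uv[0]-m["cx"])/f,(uv[1]-m["cy"])/f,1]); o=-R.T@m["t"]; return o+d*(z-o[2])/d[2]
        ~~~^^^
  File "h.py", line 4, in cam
    m=optics.camera_model(n); f=240/np.tan(np.radians(m["vfov"]/2)); return m,f
ValueError: time passes only in moves, steps and waits
```

Too many model calls; cache it.

```bash
sed -i 's/^def cam(n):/import functools\n@functools.lru_cache\ndef cam(n):/' h.py; cat > m.py <<'E'
from h import *
top=cv2.imread("pics/top0.png"); sc=cv2.imread("pics/scene0.png")
c=np.array([.602,-.070])
for n,im in(("top",top),("scene",sc)):
  c,a,_=fit(im,n,c,np.radians(20.9));print(c.round(4))
  for th in(60,75,90):
    ys,xs=np.nonzero(im.max(2)<th); P=np.array([w(n,(x,y),.009)[:2] for x,y in zip(xs,ys)])-c
    r=np.hypot(*P.T); an=np.degrees(np.arctan2(P[:,1],P[:,0]))%360
    for lo in(.148,.165):
      k=(r>lo)&(r<.212)&(abs(an-204)<15)
      print(n,th,lo,k.sum(),an[k].mean().round(2),((an[k].min()+an[k].max())/2).round(2),r[k].max().round(4),an[k&(r>.19)].mean().round(2))
for n,im,ctr in(("top",top,(332,254)),("scene",sc,(330,216))):
  g=im.max(2); x0,y0=ctr; s=g[y0-9:y0+10,x0-9:x0+10]; k,l,st,ce=cv2.connectedComponentsWithStats((s>120).astype(np.uint8))
  for i in range(1,k):
    if st[i,4]<60:
      p=w(n,(x0-9+ce[i,0],y0-9+ce[i,1]),.075)[:2]-c; print(n,"reel",p.round(4),np.hypot(*p).round(4),np.degrees(np.arctan2(p[1],p[0])))
E
python3 m.py
```

```text
[ 0.6018 -0.0698]
top 60 0.148 69 203.43 203.89 0.1926 204.03
top 60 0.165 49 203.48 203.89 0.1926 204.03
top 75 0.148 294 203.61 203.44 0.1965 203.63
top 75 0.165 201 203.6 203.44 0.1965 203.63
top 90 0.148 311 203.6 203.75 0.1984 203.53
top 90 0.165 215 203.6 203.75 0.1984 203.53
[ 0.602  -0.0702]
scene 60 0.148 1 208.98 208.98 0.1724 nan
scene 60 0.165 1 208.98 208.98 0.1724 nan
scene 75 0.148 113 203.44 203.54 0.193 203.13
scene 75 0.165 89 203.5 203.54 0.193 203.13
scene 90 0.148 134 203.35 203.48 0.1937 203.39
scene 90 0.165 103 203.4 203.48 0.1937 203.39
top reel [-0.0543  0.0247] 0.0596 155.51042127760073
scene reel [-0.0601 -0.0045] 0.0603 -175.70113688664586
scene reel [-0.084   0.0244] 0.0875 163.7755761038633
scene reel [-0.0541  0.0239] 0.0592 156.21024723349464m.py:11: RuntimeWarning: Mean of empty slice.
  print(n,th,lo,k.sum(),an[k].mean().round(2),((an[k].min()+an[k].max())/2).round(2),r[k].max().round(4),an[k&(r>.19)].mean().round(2))
  ret = ret.dtype.type(ret / rcount)
```

Call:
carry_out(commands=[0, -0.118, 0, 0, 0, 0, 3, 0, -0.118, 0, 0, 0, 0, 3, 0, -0.118, 0, 0, 0, 0, 3, 0, -0.118, 0, 0, 0, 0, 3, 0, 0, 0, 0, 0, 0, 3, 0, 0, 0, 0, 0, 0, 3], newtons=5)

```text
time: 0.6
position: [0.154, -0.5278, 0.1931]
tcp_rot: [-1.571, 0.0, -2.389]
ft_force: [-0.5, 0.6, 0.5]
opening: 0.0579
```

```bash
cat >> h.py <<'E'
from scipy.spatial.transform import Rotation as Ro
C=np.array([.602,-.070])
def st():
    s=robot.get_state(); print("t",round(s["time"],2),"p",s["position"].round(4),"rot",np.degrees(s["tcp_rot"]).round(2),"F",s["ft_force"].round(2),"open",round(s["opening"],4),"j",s["joint_pos"].round(2)); return s
def delta(th,off,z,r=.13):
    "tool shift cm to the spot with tangential offset off (m, CCW+) from peg at th deg"
    s=st(); t=np.radians(th); g=np.array([C[0]+r*np.cos(t)-off*np.sin(t),C[1]+r*np.sin(t)+off*np.cos(t),z])
    R=Ro.from_euler("xyz",s["tcp_rot"]).as_matrix(); print("goal",g.round(4),"tool shift cm",(R.T@(g-s["position"])*100).round(2),"yaw err deg",(np.degrees(s["tcp_rot"][2])-th+180)%360-180)
E
python3 -c "
from h import *
delta(223.4,0,.15)"
```

```text
t 0.6 p [ 0.154  -0.5278  0.1931] rot [-9.003e+01  3.000e-02 -1.369e+02] F [-0.53  0.64  0.47] open 0.0579 j [-1.49  0.26  1.54  0.    1.35 -0.67]
goal [ 0.5075 -0.1593  0.15  ] tool shift cm [-50.99   4.34  -2.74] yaw err deg -0.2967827432082686
```

Call:
carry_out(commands=[0, 0, 0, -3, 0, -0.2, 3, 0, 0, 0, -3.4, 0, -0.2, 3, 0, 0, 0, -3.4, 0, -0.2, 3, 0, 0, 0, -3.4, 0, -0.2, 3, 0, 0, 0, -3.4, 0, -0.2, 3, 0, 0, 0, -3.4, 0, -0.2, 3, 0, 0, 0, -3.4, 0, -0.2, 3, 0, 0, 0, -3.4, 0, -0.2, 3, 0, 0, 0, -3.4, 0, -0.2, 3, 0, 0, 0, -3.4, 0, -0.2, 3, 0, 0, 0, -3.4, 0, -0.2, 3, 0, 0, 0, -3.4, 0, -0.2, 3])

```text
time: 1.6
position: [0.4324, -0.2319, 0.1935]
tcp_rot: [-1.571, 0.0, -2.39]
ft_force: [0.9, -1.1, -0.2]
opening: 0.0302
```

Call:
carry_out(commands=[0, 0, 0, -3, 0, -0.2, 3, 0, 0, 0, -3, 1, -0.2, 3, 0, 0, 0, -2, 1, 0, 3, 0, 0, 0, -1, 1, 0, 3, 0, 0, 0, 0, 0, 0, 3, 0, 0, 0, 0, 0, 0, 3, 0, 0, 0, 0, 0, 0, 3])

```text
time: 2.18
position: [0.4937, -0.1697, 0.1636]
tcp_rot: [-1.571, -0.001, -2.387]
ft_force: [0.0, -0.3, -0.4]
opening: 0.0301
```

```bash
python3 -c "
from h import *
delta(223.4,0,.04)
for n in ('top','scene'): cv2.imwrite(f'pics/{n}1.png',optics.read_camera(n))
a=cv2.imread('pics/top1.png')[150:350,240:460];b=cv2.imread('pics/scene1.png')[130:330,210:430]
cv2.imwrite('pics/c3.png',cv2.resize(np.hstack([a,b]),None,fx=1.8,fy=1.8,interpolation=cv2.INTER_CUBIC))"
```

```text
t 2.18 p [ 0.4937 -0.1697  0.1636] rot [-9.0000e+01 -4.0000e-02 -1.3679e+02] F [ 0.   -0.35 -0.35] open 0.0301 j [-0.54  0.23  1.65 -0.    1.26  0.27]
goal [ 0.5075 -0.1593  0.04  ] tool shift cm [-1.73 12.36  0.19] yaw err deg -0.1893321784658042
```

View pics/c3.png

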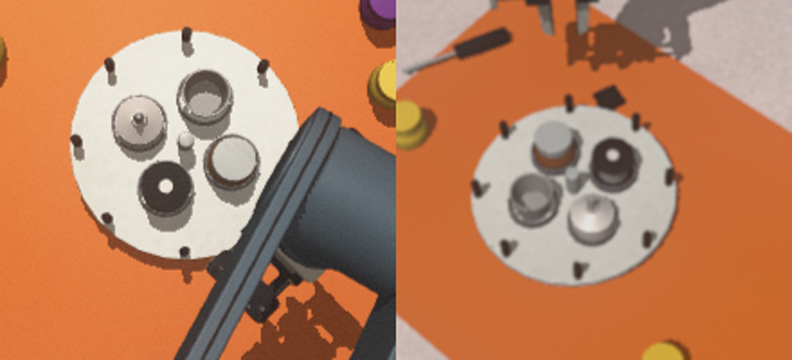

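Call:
carry_out(commands=[0, 0, 0, -0.9, 1, 0.1, 3, 0, 0, 0, -0.8, 2, 0.1, 3, 0, 0, 0, 0, 2, 0, 3, 0, 0, 0, 0, 2, 0, 3, 0, 0, 0, 0, 1, 0, 3, 0, 0, 0, 0, 0, 0, 3, 0, 0, 0, 0, 0, 0, 3])

```text
time: 2.87
position: [0.508, -0.1587, 0.0833]
tcp_rot: [-1.572, -0.0, -2.386]
ft_force: [0.1, -0.5, -0.2]
opening: 0.0302
```

```bash
python3 -c "
from h import *
delta(223.4,0,.04)
s=robot.get_state();print(pix('scene',s['position']),pix('scene',pegs(C,np.radians(20.9),.064)))
cv2.imwrite('pics/scene2.png',optics.read_camera('scene'))
b=cv2.imread('pics/scene2.png')[130:280,230:400]
cv2.imwrite('pics/c4.png',cv2.resize(b,None,fx=3.8,fy=3.8,interpolation=cv2.INTER_CUBIC))"
```

```text
t 2.87 p [ 0.508  -0.1587  0.0833] rot [-9.0040e+01 -1.0000e-02 -1.3673e+02] F [ 0.05 -0.54 -0.19] open 0.0302 j [-0.51  0.33  1.73  0.    1.09  0.3 ]
goal [ 0.5075 -0.1593  0.04  ] tool shift cm [0.07 4.33 0.02] yaw err deg -0.13448399674939537
[305.18854071 179.0158054 ] [[310.60962795 276.79636369]
 [349.48925793 259.25899772]
 [361.93840595 224.18485949]
 [343.04207016 193.54399484]
 [305.49959862 183.30598466]
 [269.19314277 198.08546391]
 [253.61995897 231.01197856]
 [269.94157588 264.404018  ]]
```

View pics/c4.png

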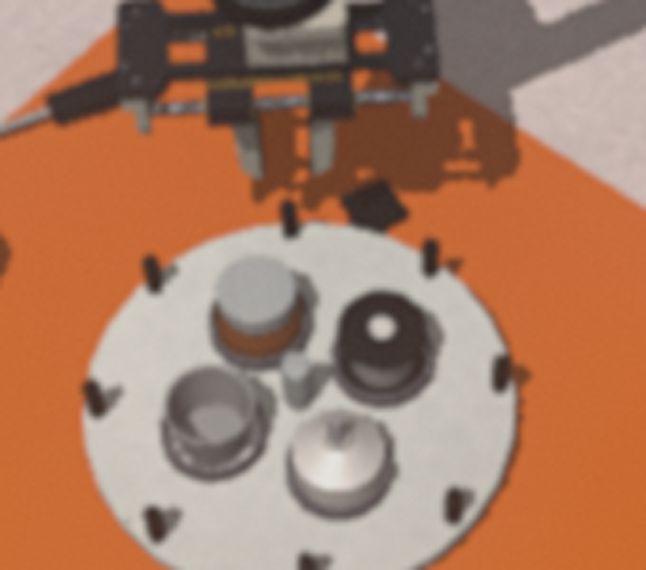

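Call:
carry_out(commands=[0, 0, 0, 0, 1, 0, 3, 0, 0, 0, 0, 1.2, 0, 3, 0, 0, 0, 0, 1.2, 0, 3, 0, 0, 0, 0, 0.9, 0, 3, 0, 0, 0, 0, 0, 0, 3, 0, 0, 0, 0, 0, 0, 3])

```text
time: 3.42
position: [0.508, -0.1586, 0.0403]
tcp_rot: [-1.571, -0.0, -2.386]
ft_force: [-0.3, 0.3, 0.9]
opening: 0.0299
```

```bash
python3 -c "
from h import *
delta(223.4,.009,.04)
cv2.imwrite('pics/scene3.png',optics.read_camera('scene'))
b=cv2.imread('pics/scene3.png')[130:280,230:400]
cv2.imwrite('pics/c5.png',cv2.resize(b,None,fx=3.8,fy=3.8,interpolation=cv2.INTER_CUBIC))"
```

```text
t 3.42 p [ 0.508  -0.1586  0.0403] rot [-9.002e+01 -1.000e-02 -1.367e+02] F [-0.26  0.3   0.91] open 0.0299 j [-0.51  0.38  1.77  0.    0.99  0.3 ]
goal [ 0.5137 -0.1659  0.04  ] tool shift cm [0.08 0.03 0.92] yaw err deg -0.10138636958191682
```

View pics/c5.png

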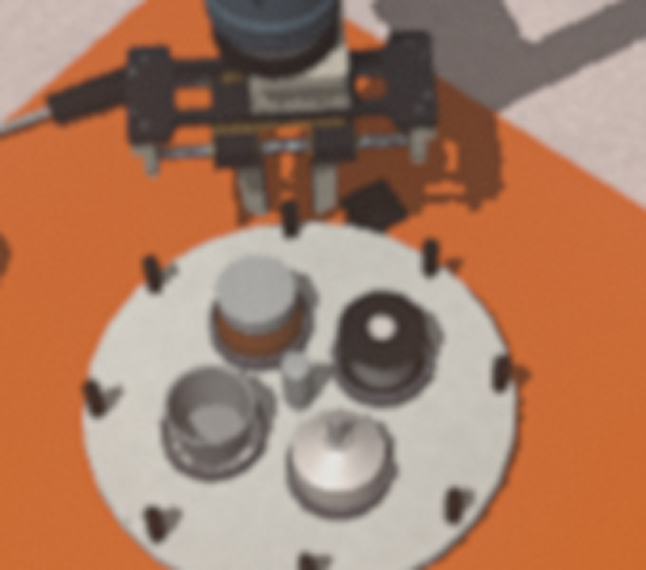

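Call:
carry_out(commands=[0, 0, 0, 0.03, 0, 0.3, 3, 0, 0, 0, 0.03, 0, 0.3, 3, 0, 0, 0, 0.02, 0, 0.3, 3, 0, -0.0175, 0, -0.015, 0, 0.227, 3, 0, -0.035, 0, -0.03, 0, 0.45, 3, 0, -0.035, 0, -0.03, 0, 0.45, 3, 0, -0.035, 0, -0.03, 0, 0.45, 3, 0, -0.035, 0, -0.03, 0, 0.45, 3, 0, -0.035, 0, -0.03, 0, 0.45, 3, 0, -0.035, 0, -0.03, 0, 0.45, 3, 0, -0.0175, 0, -0.015, 0, 0.227, 3, 0, 0, 0, 0, 0, 0, 3])

```text
time: 4.47
position: [0.5395, -0.1851, 0.0405]
tcp_rot: [-1.57, 0.0, -2.14]
ft_force: [0.2, -0.3, 0.3]
opening: 0.0301
```

```bash
python3 -c "
from h import *
delta(237.4,.009,.04)
im=optics.read_camera('scene');cv2.imwrite('pics/scene4.png',im)
c,a,r=fit(im,'scene',C,np.radians(20.9+14),fixc=True);print(np.degrees(a),r.round(1).tolist())
b=im[130:280,230:400]
cv2.imwrite('pics/c6.png',cv2.resize(b,None,fx=3.8,fy=3.8,interpolation=cv2.INTER_CUBIC))"
```

```text
t 4.47 p [ 0.5395 -0.1851  0.0405] rot [ -89.97    0.   -122.62] F [ 0.21 -0.3   0.31] open 0.0301 j [-0.53  0.44  1.68 -0.    1.02  0.04]
goal [ 0.5395 -0.1844  0.04  ] tool shift cm [-0.06  0.05 -0.03] yaw err deg -0.022801266425858557
39.68612673866079 [[nan, nan], [nan, nan], [nan, nan], [nan, nan], [nan, nan], [nan, nan], [nan, nan], [nan, nan]]
```

View pics/c6.png

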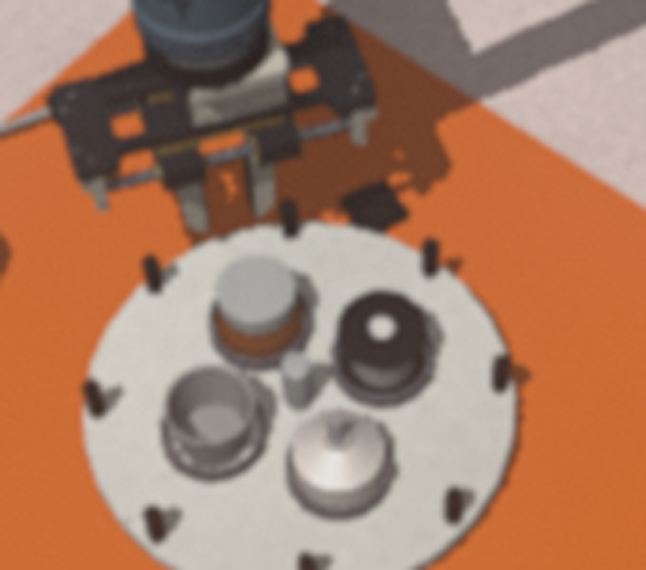

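```bash
python3 -c "
from h import *
print(pix('scene',np.array([[.508,-.1586,.0403],[.5395,-.1851,.0405]])), pix('top',np.array([.5395,-.1851,.0405])))
st()
im=optics.read_camera('top');cv2.imwrite('pics/top4.png',im)
b=im[200:340,300:460]
cv2.imwrite('pics/c7.png',cv2.resize(b,None,fx=4,fy=4,interpolation=cv2.INTER_CUBIC))
b=cv2.imread('pics/scene4.png')[140:240,240:340]
cv2.imwrite('pics/c8.png',cv2.resize(b,None,fx=6,fy=6,interpolation=cv2.INTER_CUBIC))"
```

```text
[[306.05403418 188.95187715]
 [290.15279161 191.38938284]] [396.84300147 256.92390856]
t 4.52 p [ 0.5391 -0.1847  0.0405] rot [ -90.      0.   -122.68] F [ 0.2   0.73 -0.03] open 0.0299 j [-0.53  0.44  1.68  0.    1.02  0.04]
```

View pics/c7.png

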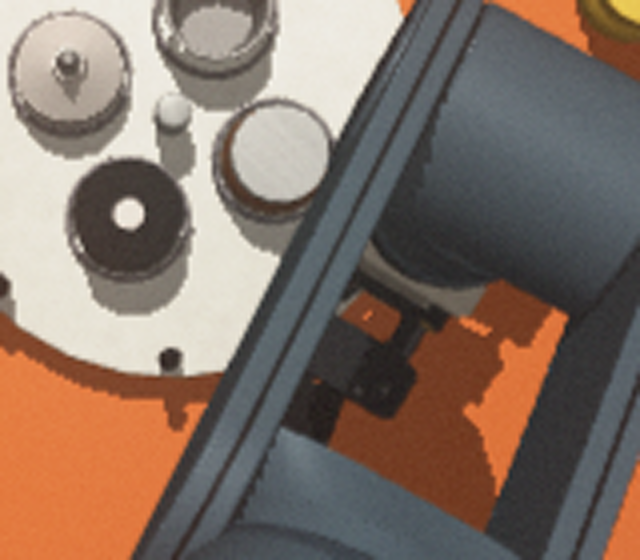

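View pics/c8.png

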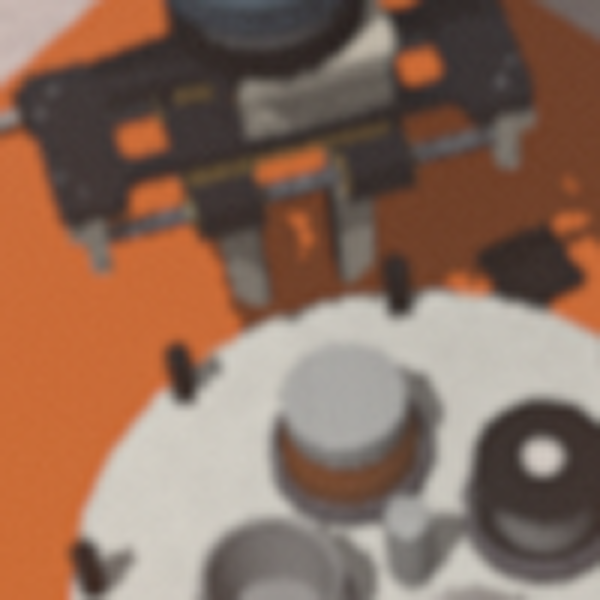

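```bash
cat > ov.py <<'E'
from h import *
s=robot.get_state(); R=Ro.from_euler("xyz",s["tcp_rot"]).as_matrix(); p=s["position"]
def T(x,y,z): return p+R@np.array([x,y,z])
print("base",pix("scene",np.zeros(3)),pix("top",np.zeros(3)))
E1=lambda n,o,sc,name,im:0
import sys
for n,f,(x0,y0),(wd,h),k in(("top",sys.argv[1],(300,180),(160,150),5),("scene",sys.argv[2],(230,120),(150,120),5)):
    im=cv2.imread(f)[y0:y0+h,x0:x0+wd]; im=cv2.resize(im,None,fx=k,fy=k,interpolation=cv2.INTER_CUBIC)
    def q(X): u=(pix(n,X)-[x0,y0]+.5)*k; return tuple(int(v) for v in u)
    for y in(-.0838,):
        c=[T(a*.0375,y,b*.094) for a,b in((1,1),(1,-1),(-1,-1),(-1,1))]
        for i in range(4): cv2.line(im,q(c[i]),q(c[(i+1)%4]),(0,255,0),1)
    for sg in(1,-1):
        for y0_ in(0,-.06):
            c=[T(a*.0075,y0_,sg*b) for a,b in((1,.015),(1,.0325),(-1,.0325),(-1,.015))]
            for i in range(4): cv2.line(im,q(c[i]),q(c[(i+1)%4]),(255,255,0) if y0_==0 else (255,0,255),1)
    cv2.drawMarker(im,q(p),(0,0,255),0,12)
    cv2.imwrite(f"pics/ov_{n}.png",im)
E
python3 ov.py pics/top4.png pics/scene4.png
```

```text
base [462.22792145 113.56339531] [314.50024577 513.89420136]
```

View pics/ov_top.png

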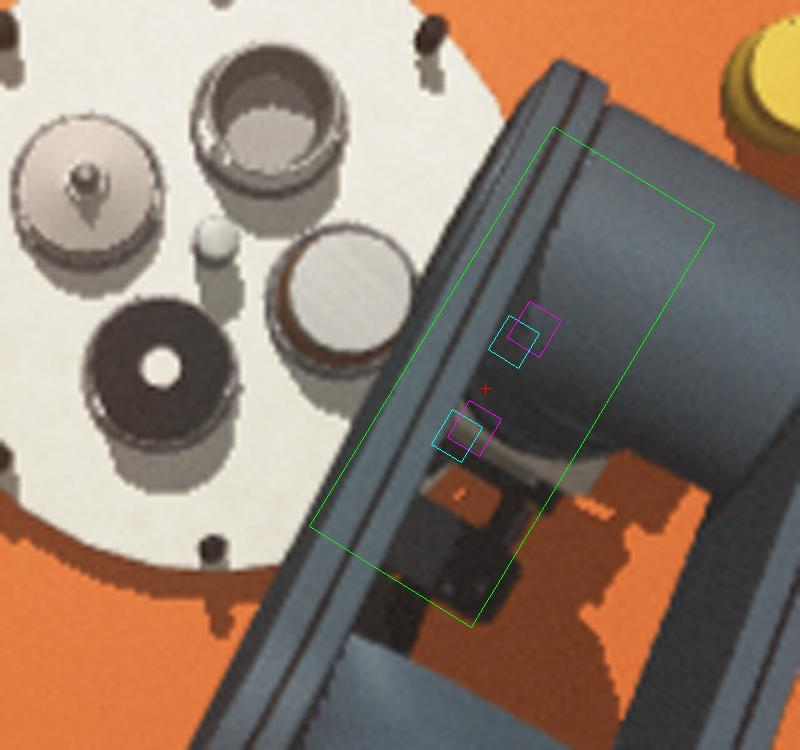

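View pics/ov_scene.png

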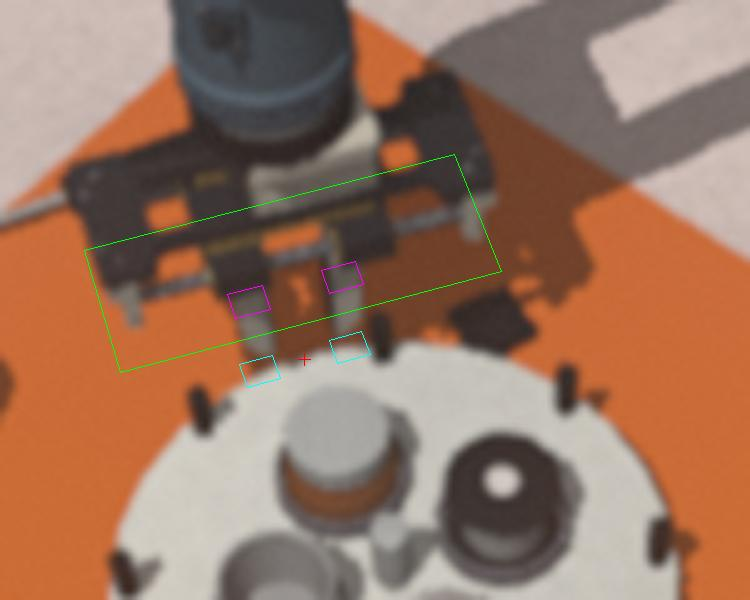

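Call:
carry_out(commands=[0, 0, 0, 1.5, 0, 0, 3, 0, 0, 0, 2, 0, 0, 3, 0, 0, 0, 2, 0, 0, 3, 0, 0, 0, 2, 0, 0, 3, 0, 0, 0, 0.5, 0, 0, 3, 0, 0, 0, 0, 1, 0, 3, 0, 0, 0, 0, 1, 0, 3, 0, 0, 0, 0, 0.5, 0, 3, 0, 0, 0, 0, 0, 0, 3, 0, 0, 0, 0, 0, 0, 3])

```text
time: 5.4
position: [0.4956, -0.2507, 0.0145]
tcp_rot: [-1.573, 0.0, -2.14]
ft_force: [-0.2, 0.2, 0.1]
opening: 0.03
```

```bash
python3 -c "
from h import *
st()
cv2.imwrite('pics/scene5.png',optics.read_camera('scene'));cv2.imwrite('pics/top5.png',optics.read_camera('top'))"; python3 ov.py pics/top5.png pics/scene5.png
```

```text
t 5.4 p [ 0.4956 -0.2507  0.0145] rot [-9.011e+01  2.000e-02 -1.226e+02] F [-0.23  0.19  0.13] open 0.03 j [-0.67  0.45  1.74  0.    0.95 -0.1 ]
base [462.22792145 113.56339531] [314.50024577 513.89420136]
```

View pics/ov_top.png

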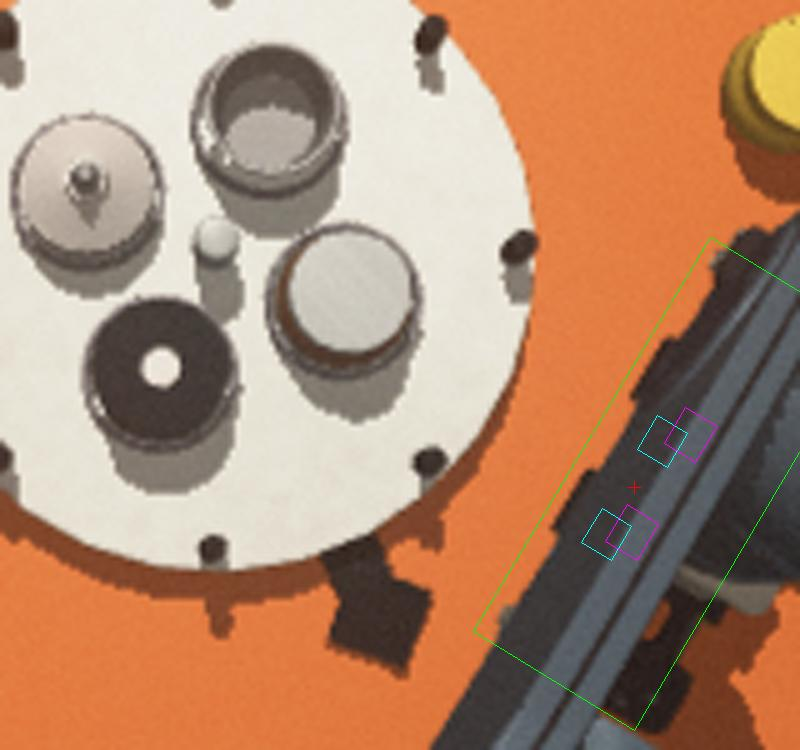

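View pics/ov_scene.png

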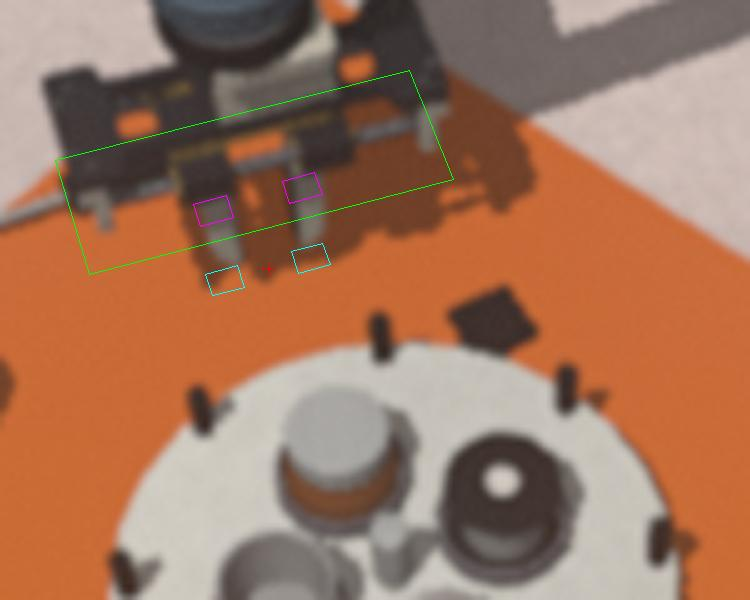

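```bash
python3 -c "
from h import *
P=pegs(C,np.radians(20.9),.064)
print(P[3],w('top',(344,306),0), w('scene',(230+382/5,120+335/5),.064))
b=cv2.imread('pics/scene5.png')[140:190,255:330]
cv2.imwrite('pics/c9.png',cv2.resize(b,None,fx=10,fy=10,interpolation=cv2.INTER_CUBIC))"
```

```text
[ 0.47205069 -0.06637019  0.064     ] [ 0.43592411 -0.0712219   0.        ] [ 0.51469454 -0.15015054  0.064     ]
```

View pics/c9.png

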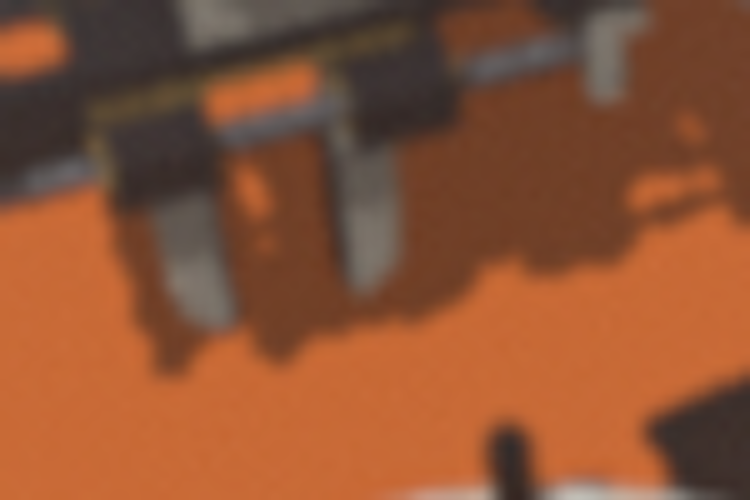

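Call:
carry_out(commands=[0, 0, 0, 0, 0.4, 0, 3, 0, 0, 0, 0, 0.4, 0, 3, 0, 0, 0, 0, 0.3, 0, 3, 0, 0, 0, 0, 0, 0, 3, 0, 0, 0, 0, 0, 0, 3])

```text
time: 5.92
position: [0.4955, -0.2518, 0.0042]
tcp_rot: [-1.571, 0.0, -2.141]
ft_force: [-0.2, -0.4, -0.3]
opening: 0.0302
```

```bash
python3 -c "
from h import *
st()
im=optics.read_camera('scene');cv2.imwrite('pics/scene6.png',im)
b=im[140:190,255:330]
cv2.imwrite('pics/c10.png',cv2.resize(b,None,fx=10,fy=10,interpolation=cv2.INTER_CUBIC))"
```

```text
t 5.92 p [ 0.4955 -0.2518  0.0042] rot [ -90.04    0.   -122.66] F [-0.18 -0.35 -0.32] open 0.0302 j [-0.67  0.47  1.75  0.    0.93 -0.1 ]
```

View pics/c10.png

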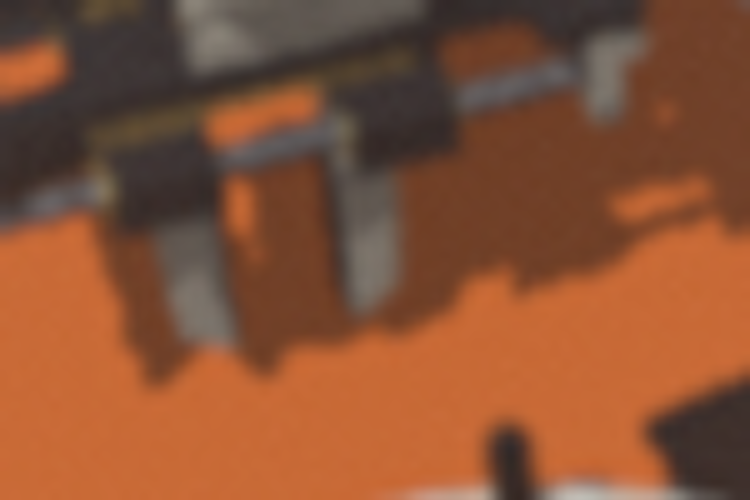

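Call:
carry_out(commands=[0, 0, 0, 0, 0.1, 0, 3, 0, 0, 0, 0, 0.1, 0, 3, 0, 0, 0, 0, 0.1, 0, 3, 0, 0, 0, 0, 0, 0, 3])

```text
time: 6.3
position: [0.4956, -0.2519, 0.0013]
tcp_rot: [-1.571, -0.0, -2.141]
ft_force: [0.6, -0.5, 0.5]
opening: 0.0298
```

Call:
carry_out(commands=[0, 0, 0, 0, 0.1, 0, 3, 0, 0, 0, 0, 0.1, 0, 3, 0, 0, 0, 0, 0, 0, 3])

```text
time: 6.55
position: [0.4956, -0.2519, -0.0007]
tcp_rot: [-1.571, 0.0, -2.141]
ft_force: [0.3, 0.4, 0.1]
opening: 0.0299
```

Call:
carry_out(commands=[0, 0, 0, 0, 0.1, 0, 3, 0, 0, 0, 0, 0.1, 0, 3, 0, 0, 0, 0, 0, 0, 3])

```text
time: 6.8
position: [0.4956, -0.2518, -0.0028]
tcp_rot: [-1.571, 0.0, -2.141]
ft_force: [-0.3, 0.3, 1.3]
opening: 0.0301
```

```bash
python3 -c "
from h import *
st()
im=optics.read_camera('scene');cv2.imwrite('pics/scene7.png',im)
b=im[140:190,255:330]
cv2.imwrite('pics/c11.png',cv2.resize(b,None,fx=10,fy=10,interpolation=cv2.INTER_CUBIC))"
```

```text
t 6.8 p [ 0.4956 -0.2518 -0.0028] rot [ -90.02    0.   -122.66] F [-0.33  0.28  1.28] open 0.0301 j [-0.67  0.47  1.75  0.    0.91 -0.1 ]
```

View pics/c11.png

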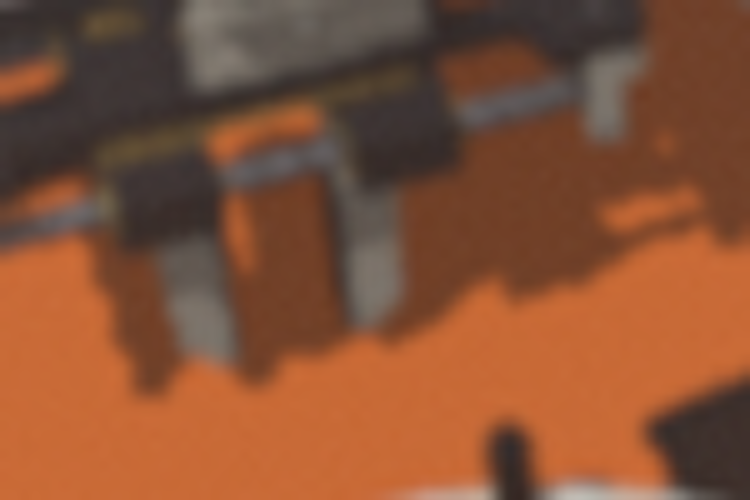

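Call:
carry_out(commands=[0, 0, 0, 0, 0.1, 0, 3, 0, 0, 0, 0, 0.1, 0, 3, 0, 0, 0, 0, 0, 0, 3])

```text
time: 7.1
position: [0.4956, -0.2519, -0.0048]
tcp_rot: [-1.571, 0.0, -2.141]
ft_force: [0.6, 0.9, 0.1]
opening: 0.0305
```

Call:
carry_out(commands=[0, 0, 0, 0, 0.1, 0, 3, 0, 0, 0, 0, 0.1, 0, 3, 0, 0, 0, 0, 0, 0, 3])

```text
time: 7.35
position: [0.4956, -0.2519, -0.0068]
tcp_rot: [-1.571, 0.0, -2.141]
ft_force: [0.1, 0.2, 0.5]
opening: 0.0297
```

Call:
carry_out(commands=[0, 0, 0, 0, 0.1, 0, 3, 0, 0, 0, 0, 0.1, 0, 3, 0, 0, 0, 0, 0, 0, 3])

```text
time: 7.6
position: [0.4956, -0.2519, -0.0088]
tcp_rot: [-1.571, 0.0, -2.141]
ft_force: [0.3, 1.0, -0.6]
opening: 0.0303
```

Call:
carry_out(commands=[0, 0, 0, 0, 0.1, 0, 3, 0, 0, 0, 0, 0.1, 0, 3, 0, 0, 0, 0, 0, 0, 3])

```text
time: 7.85
position: [0.4956, -0.2518, -0.0107]
tcp_rot: [-1.571, 0.0, -2.141]
ft_force: [-0.3, -0.2, 0.6]
opening: 0.0304
```

Call:
carry_out(commands=[0, 0, 0, 0, 0.1, 0, 3, 0, 0, 0, 0, 0.1, 0, 3, 0, 0, 0, 0, 0, 0, 3])

```text
time: 8.1
position: [0.4956, -0.2518, -0.0128]
tcp_rot: [-1.571, 0.0, -2.141]
ft_force: [-0.5, -0.1, -0.6]
opening: 0.0299
```

```bash
python3 -c "
from h import *
st()
im=optics.read_camera('scene');cv2.imwrite('pics/scene8.png',im)
b=im[140:190,255:330]
cv2.imwrite('pics/c12.png',cv2.resize(b,None,fx=10,fy=10,interpolation=cv2.INTER_CUBIC))"
```

```text
t 8.1 p [ 0.4956 -0.2518 -0.0128] rot [ -90.02    0.   -122.66] F [-0.47 -0.11 -0.62] open 0.0299 j [-0.67  0.49  1.76 -0.    0.89 -0.1 ]
```

View pics/c12.png

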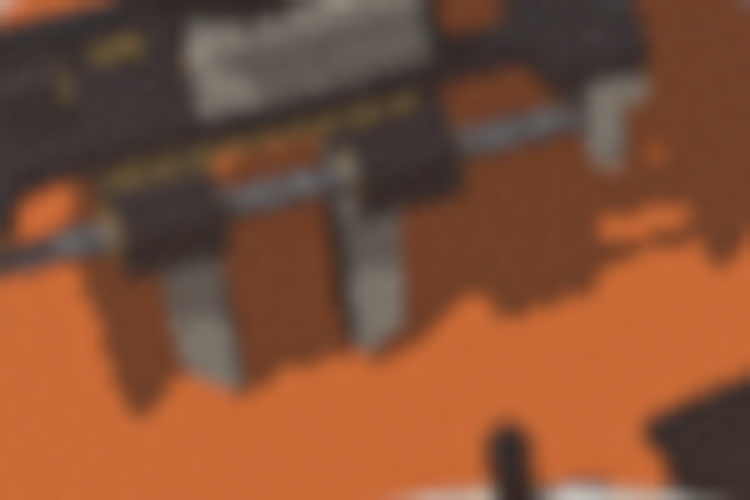

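Call:
carry_out(commands=[0, 0, 0, 0, 0.1, 0, 3, 0, 0, 0, 0, 0.1, 0, 3, 0, 0, 0, 0, 0, 0, 3])

```text
time: 8.4
position: [0.4956, -0.2518, -0.0147]
tcp_rot: [-1.571, 0.0, -2.141]
ft_force: [-0.4, 0.8, 0.5]
opening: 0.0301
```

Call:
carry_out(commands=[0, 0, 0, 0, 0.1, 0, 3, 0, 0, 0, 0, 0.1, 0, 3, 0, 0, 0, 0, 0, 0, 3])

```text
time: 8.65
position: [0.4956, -0.2518, -0.0168]
tcp_rot: [-1.571, 0.0, -2.141]
ft_force: [-0.4, 0.2, -0.5]
opening: 0.0299
```

Call:
carry_out(commands=[0, 0, 0, 0, 0.1, 0, 3, 0, 0, 0, 0, 0.1, 0, 3, 0, 0, 0, 0, 0, 0, 3])

```text
time: 8.9
position: [0.4956, -0.2518, -0.0188]
tcp_rot: [-1.571, 0.0, -2.141]
ft_force: [0.0, 0.2, -0.7]
opening: 0.0301
```

Call:
carry_out(commands=[0, 0, 0, 0, 0.1, 0, 3, 0, 0, 0, 0, 0.1, 0, 3, 0, 0, 0, 0, 0, 0, 3])

```text
time: 9.15
position: [0.4956, -0.2518, -0.0208]
tcp_rot: [-1.571, 0.0, -2.141]
ft_force: [-0.9, -0.2, 0.2]
opening: 0.0298
```

Call:
carry_out(commands=[0, 0, 0, 0, 0.1, 0, 3, 0, 0, 0, 0, 0.1, 0, 3, 0, 0, 0, 0, 0, 0, 3])

```text
time: 9.4
position: [0.4956, -0.2519, -0.0227]
tcp_rot: [-1.571, 0.0, -2.141]
ft_force: [0.1, 0.0, 0.1]
opening: 0.0299
```

```bash
python3 -c "
from h import *
st()
im=optics.read_camera('scene');cv2.imwrite('pics/scene9.png',im)
b=im[140:190,255:330]
cv2.imwrite('pics/c13.png',cv2.resize(b,None,fx=10,fy=10,interpolation=cv2.INTER_CUBIC))"
```

```text
t 9.4 p [ 0.4956 -0.2519 -0.0227] rot [ -90.01    0.   -122.66] F [0.13 0.03 0.13] open 0.0299 j [-0.67  0.5   1.77  0.    0.87 -0.1 ]
```

View pics/c13.png

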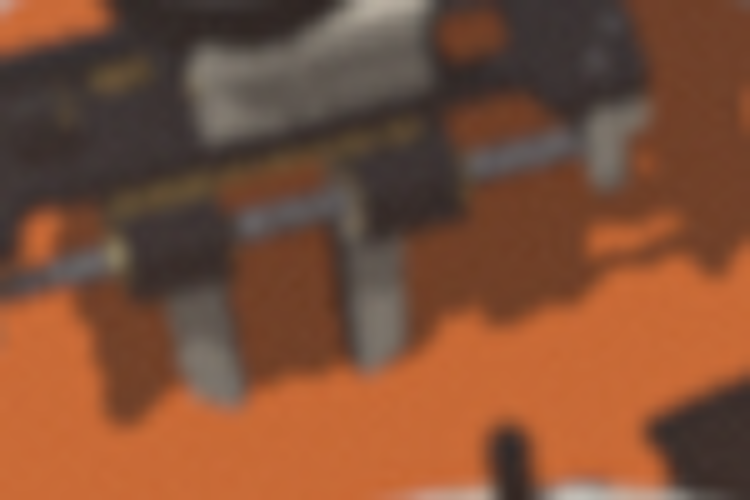

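Call:
carry_out(commands=[0, 0, 0, 0, 0.1, 0, 3, 0, 0, 0, 0, 0.1, 0, 3, 0, 0, 0, 0, 0, 0, 3])

```text
time: 9.7
position: [0.4956, -0.2519, -0.0247]
tcp_rot: [-1.571, 0.0, -2.141]
ft_force: [0.3, -0.3, -0.2]
opening: 0.0299
```

Call:
carry_out(commands=[0, 0, 0, 0, 0.1, 0, 3, 0, 0, 0, 0, 0.1, 0, 3, 0, 0, 0, 0, 0, 0, 3])

```text
time: 9.95
position: [0.4957, -0.2519, -0.0249]
tcp_rot: [-1.57, -0.0, -2.141]
ft_force: [-3.1, 2.5, 13.8]
opening: 0.03
```

Call:
carry_out(commands=[0, 0, 0, 0, 0.1, 0, 3, 0, 0, 0, 0, 0.1, 0, 3, 0, 0, 0, 0, 0, 0, 3])

```text
time: 10.2
position: [0.4958, -0.252, -0.025]
tcp_rot: [-1.57, -0.0, -2.14]
ft_force: [-8.8, 5.0, 30.6]
opening: 0.03
```

Call:
carry_out(commands=[0, 0, 0, 0, -0.5, 0, 3, 0, 0, 0, 0, -1, 0, 3, 0, 0, 0, 0, 0, 0, 3])

```text
time: 10.45
position: [0.4968, -0.2527, -0.0118]
tcp_rot: [-1.568, -0.0, -2.141]
ft_force: [-0.0, -0.6, 0.1]
opening: 0.0302
```

```bash
python3 -c "
from h import *
st()
print(w('scene',(284.8,179.2),0))
for n in ('top','scene'): cv2.imwrite(f'pics/{n}10.png',optics.read_camera(n))
"; sed -i 's/^s=robot.get_state(); R/s=robot.get_state(); s["position"]=s["position"]+np.array([0,0,.0247]); R/' ov.py; python3 ov.py pics/top10.png pics/scene10.png
```

```text
t 10.45 p [ 0.4968 -0.2527 -0.0118] rot [-8.9830e+01 -1.0000e-02 -1.2266e+02] F [-0.01 -0.6   0.15] open 0.0302 j [-0.67  0.49  1.76  0.    0.89 -0.1 ]
[ 0.50005192 -0.24363646  0.        ]
base [462.22792145 113.56339531] [314.50024577 513.89420136]
```

View pics/ov_scene.png

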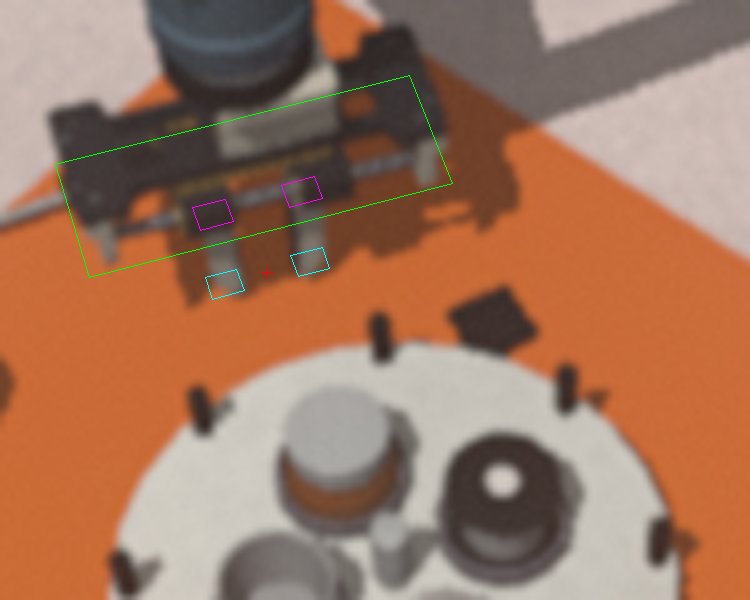

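View pics/ov_top.png

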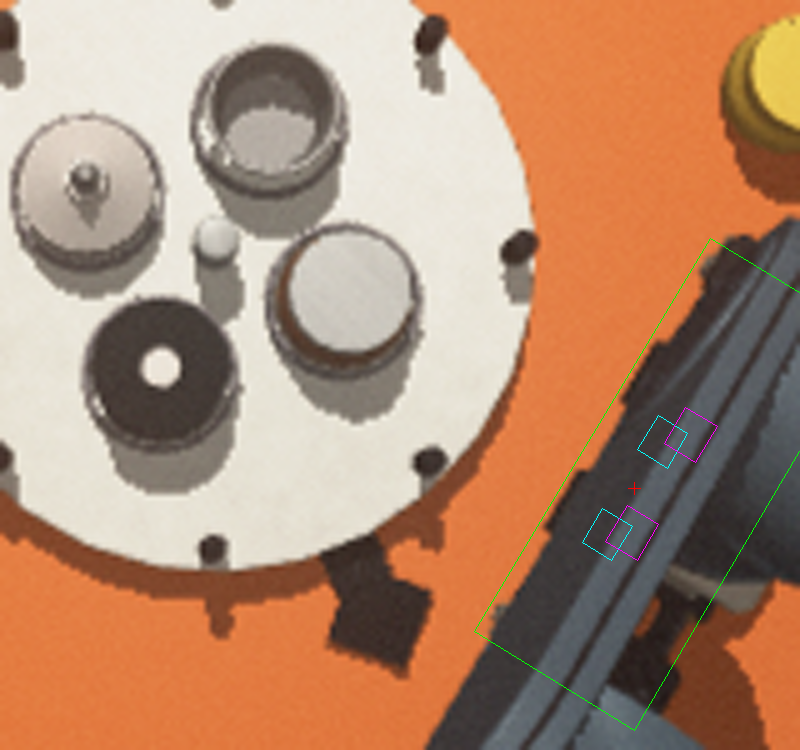

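Call:
carry_out(commands=[0, 0, 0, 0, -2, 0, 3, 0, 0.08, 0, 0, -0.95, 0, 3, 0, 0.082, 0, 0, 0, 0, 3, 0, 0.082, 0, 0, 0, 0, 3, 0, 0, 0, 0, 0, 0, 3, 0, 0, 0, 0, 0, 0, 3])

```text
time: 11.05
position: [0.4954, -0.2517, 0.0153]
tcp_rot: [-1.572, -0.0, -2.382]
ft_force: [-1.1, -0.4, -0.1]
opening: 0.03
```

```bash
python3 -c "
from h import *
delta(223.4,0,.0173)"
```

```text
t 11.05 p [ 0.4954 -0.2517  0.0153] rot [-9.006e+01 -1.000e-02 -1.365e+02] F [-1.08 -0.38 -0.06] open 0.03 j [-0.67  0.45  1.74 -0.    0.95  0.14]
goal [ 0.5075 -0.1593  0.0173] tool shift cm [-7.24 -0.19 -5.86] yaw err deg 0.10036904159528603
```

Call:
carry_out(commands=[0, 0, 0, 0, -0.2, -1, 3, 0, 0, 0, 0, 0, -2, 3, 0, 0, 0, 0, 0, -2, 3, 0, 0, 0, 0, 0, -0.86, 3, 0, 0, 0, -0.5, 0, 0, 3, 0, 0, 0, -1.5, 0, 0, 3, 0, 0, 0, -1.5, 0, 0, 3, 0, 0, 0, -1.5, 0, 0, 3, 0, 0, 0, 0, 0, 0, 3])

```text
time: 11.8
position: [0.4946, -0.1743, 0.0183]
tcp_rot: [-1.569, 0.001, -2.383]
ft_force: [-0.2, -0.2, 0.3]
opening: 0.0299
```

```bash
python3 -c "
from h import *
delta(223.4,0,.0173)
im=optics.read_camera('scene');cv2.imwrite('pics/scene11.png',im)
b=im[130:280,230:400]
cv2.imwrite('pics/c14.png',cv2.resize(b,None,fx=4,fy=4,interpolation=cv2.INTER_CUBIC))"
```

```text
t 11.8 p [ 0.4946 -0.1743  0.0183] rot [-8.9880e+01  8.0000e-02 -1.3652e+02] F [-0.2  -0.19  0.27] open 0.0299 j [-0.55  0.4   1.82  0.    0.92  0.26]
goal [ 0.5075 -0.1593  0.0173] tool shift cm [-1.97  0.1  -0.19] yaw err deg 0.07560204155686279
```

View pics/c14.png

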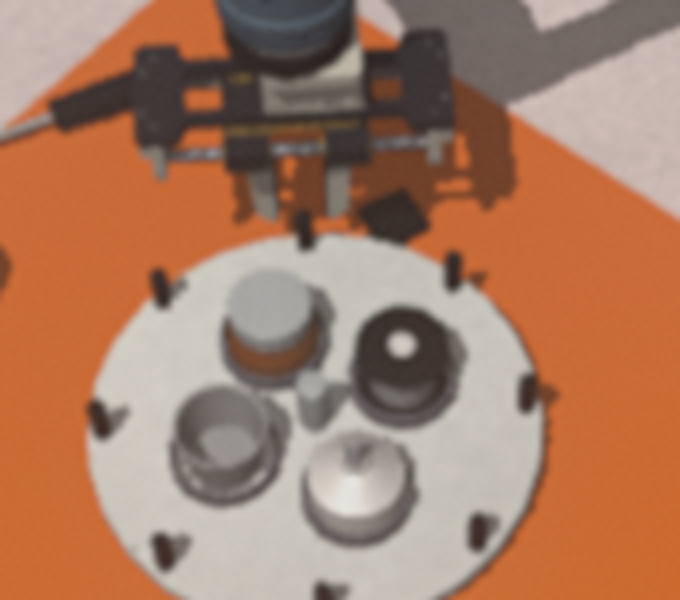

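Call:
carry_out(commands=[0, 0, 0, -1, 0, -0.1, 3, 0, 0, 0, -1, 0, -0.1, 3, 0, 0, 0, 0, 0, 0, 3, 0, 0, 0, 0, 0, 0.3, 3, 0, 0, 0, 0, 0, 0.3, 3, 0, 0, 0, 0, 0, 0.3, 3, 0, -0.0175, 0, -0.015, 0, 0.227, 3, 0, -0.035, 0, -0.03, 0, 0.45, 3, 0, -0.035, 0, -0.03, 0, 0.45, 3, 0, -0.035, 0, -0.03, 0, 0.45, 3, 0, -0.0175, 0, -0.015, 0, 0.227, 3, 0, 0, 0, 0, 0, 0, 3])

```text
time: 12.85
position: [0.5254, -0.1786, 0.0179]
tcp_rot: [-1.57, -0.0, -2.244]
ft_force: [0.4, -0.7, -0.2]
opening: 0.0298
```

```bash
python3 -c "
from h import *
delta(231.4,.009,.0173)
im=optics.read_camera('scene');cv2.imwrite('pics/scene12.png',im)
for g in(0,8):
  c,a,r=fit(im,'scene',C,np.radians(20.9+g),fixc=True,r=6);print(np.degrees(a),r.round(1).tolist())
b=im[130:280,230:400]
cv2.imwrite('pics/c15.png',cv2.resize(b,None,fx=4,fy=4,interpolation=cv2.INTER_CUBIC))"
```

```text
t 12.85 p [ 0.5254 -0.1786  0.0179] rot [ -89.98   -0.   -128.6 ] F [ 0.38 -0.74 -0.17] open 0.0298 j [-0.53  0.44  1.74 -0.    0.96  0.15]
goal [ 0.5279 -0.1772  0.0173] tool shift cm [-0.26  0.06  0.11] yaw err deg 0.0001080756196074617
27.790687652429472 [[-0.0, 0.0], [0.1, -0.2], [0.1, 0.0], [0.3, -0.3], [-0.1, 0.7], [0.0, 0.1], [0.0, -0.1], [-0.0, -0.0]]
27.7906876613801 [[-0.0, 0.0], [0.1, -0.2], [0.1, 0.0], [0.3, -0.3], [-0.1, 0.7], [0.0, 0.1], [0.0, -0.1], [-0.0, -0.0]]
```

View pics/c15.png

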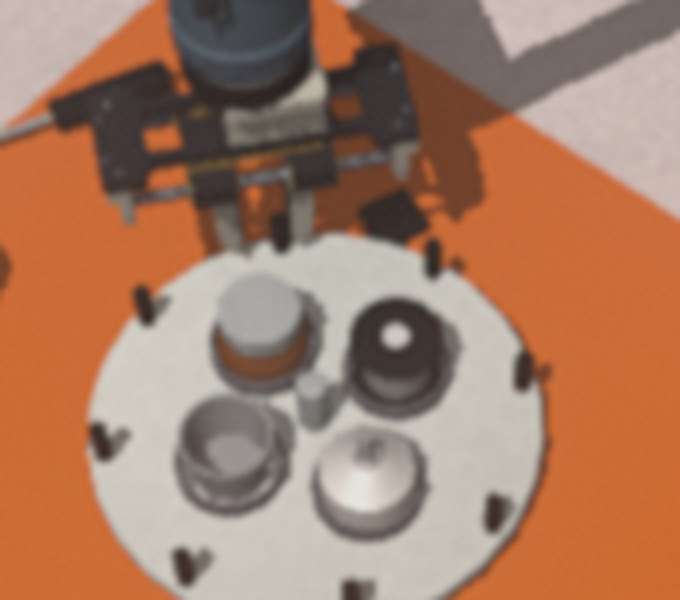

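Call:
carry_out(commands=[0, -0.022, 0, -0.05, 0, 0.28, 3, 0, -0.035, 0, -0.06, 0, 0.45, 3, 0, -0.044, 0, -0.06, 0, 0.565, 3, 0, -0.044, 0, -0.06, 0, 0.565, 3, 0, -0.044, 0, -0.06, 0, 0.565, 3, 0, -0.044, 0, -0.06, 0, 0.565, 3, 0, -0.044, 0, -0.06, 0, 0.565, 3, 0, -0.044, 0, -0.06, 0, 0.565, 3, 0, -0.044, 0, -0.06, 0, 0.565, 3, 0, -0.035, 0, -0.04, 0, 0.45, 3, 0, -0.022, 0, -0.03, 0, 0.28, 3, 0, 0, 0, 0, 0, 0, 3])

```text
time: 13.9
position: [0.576, -0.1978, 0.0179]
tcp_rot: [-1.57, -0.0, -1.822]
ft_force: [0.5, -0.5, -0.3]
opening: 0.03
```

```bash
python3 -c "
from h import *
delta(231.4+24.2,.009,.0173)
im=optics.read_camera('scene');cv2.imwrite('pics/scene13.png',im)
c,a,r=fit(im,'scene',C,np.radians(27.8+24),fixc=True,r=6);print(np.degrees(a),r.round(1).tolist())
b=im[130:280,230:400]
cv2.imwrite('pics/c16.png',cv2.resize(b,None,fx=4,fy=4,interpolation=cv2.INTER_CUBIC))"
```

```text
t 13.9 p [ 0.576  -0.1978  0.0179] rot [ -89.98   -0.   -104.38] F [ 0.45 -0.46 -0.31] open 0.03 j [-0.51  0.52  1.6   0.    1.02 -0.26]
goal [ 0.5784 -0.1982  0.0173] tool shift cm [-0.02  0.06  0.24] yaw err deg 0.02062587167330321
51.27240641611115 [[-0.2, 0.4], [0.0, 0.1], [0.4, 0.3], [-2.3, 2.2], [-0.3, 1.0], [0.0, -0.4], [-0.0, 0.1], [-0.2, -0.0]]
```

View pics/c16.png

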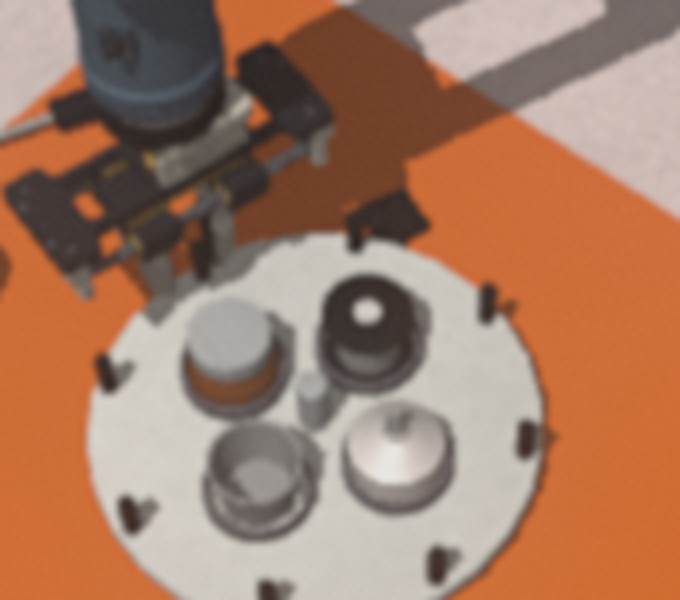

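Call:
carry_out(commands=[0, -0.022, 0, -0.03, 0, 0.28, 3, 0, -0.035, 0, -0.05, 0, 0.45, 3, 0, -0.044, 0, -0.05, 0, 0.565, 3, 0, -0.044, 0, -0.05, 0, 0.565, 3, 0, -0.044, 0, -0.05, 0, 0.565, 3, 0, -0.035, 0, -0.04, 0, 0.45, 3, 0, -0.022, 0, -0.03, 0, 0.28, 3, 0, 0, 0, 0, 0, 0, 3, 0, 0, 0, 0, 0, 0, 3])

```text
time: 14.7
position: [0.6071, -0.1992, 0.0179]
tcp_rot: [-1.571, 0.0, -1.577]
ft_force: [-0.4, 0.0, 0.5]
opening: 0.0301
```

```bash
python3 -c "
from h import *
delta(231.4+24.2+14.1,.009,.0173)
for n in('scene','top'):
  im=optics.read_camera(n);cv2.imwrite(f'pics/{n}14.png',im)
  c,a,r=fit(im,n,C,np.radians(51.3+14),fixc=True,r=6);print(n,np.degrees(a),r.round(1).tolist())
b=cv2.imread('pics/scene14.png')[130:280,230:400]
cv2.imwrite('pics/c17.png',cv2.resize(b,None,fx=4,fy=4,interpolation=cv2.INTER_CUBIC))"
```

```text
t 14.7 p [ 0.6071 -0.1992  0.0179] rot [-8.999e+01  1.000e-02 -9.037e+01] F [-0.4   0.03  0.51] open 0.0301 j [-0.49  0.57  1.52  0.    1.06 -0.48]
goal [ 0.6103 -0.2     0.0173] tool shift cm [0.08 0.06 0.32] yaw err deg -0.07459707889665879
scene 65.58722203828899 [[-0.1, -0.1], [0.1, -0.2], [0.2, 0.0], [0.4, 0.5], [0.9, 2.0], [0.1, 0.0], [0.0, -0.0], [0.1, -0.3]]
top 66.78411127018553 [[nan, nan], [nan, nan], [-1.9, -1.5], [nan, nan], [nan, nan], [-0.5, -1.4], [nan, nan], [nan, nan]]
```

View pics/c17.png

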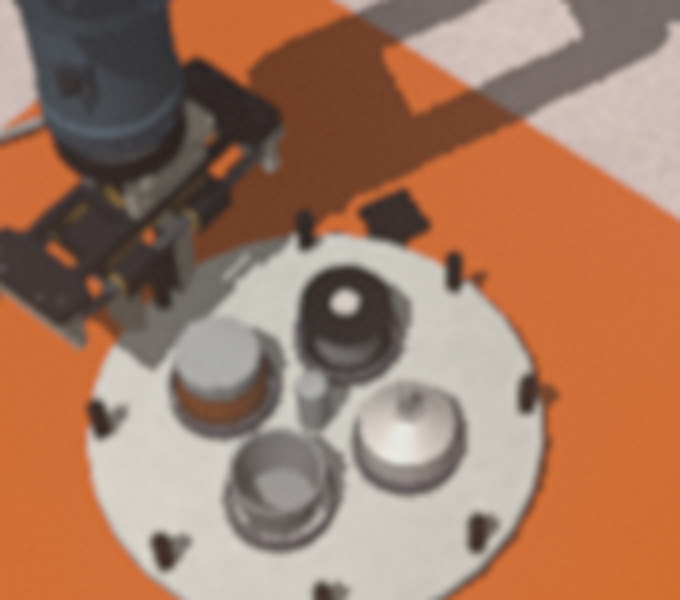

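Call:
carry_out(commands=[0, -0.015, 0, -0.02, 0, 0.2, 3, 0, -0.015, 0, -0.02, 0, 0.2, 3, 0, -0.01, 0, -0.01, 0, 0.13, 3, 0, 0, 0, 0, 0, 0, 3, 0, 0, 0, 0, 0, 0, 3])

```text
time: 15.22
position: [0.6126, -0.1987, 0.018]
tcp_rot: [-1.57, 0.0, -1.537]
ft_force: [0.2, -0.4, 0.3]
opening: 0.03
```

```bash
cat > a.py <<'E'
from h import *
import sys
k=sys.argv[1]; g=float(sys.argv[2])
st()
for n in('scene','top'):
  im=optics.read_camera(n);cv2.imwrite(f'pics/{n}{k}.png',im)
  c,a,r=fit(im,n,C,np.radians(g),fixc=True,r=6);print(n,np.degrees(a),r.round(1).tolist())
  t=a+np.radians(135); R0=np.array([*(C+.06*np.array([np.cos(t),np.sin(t)])),.075]); x0,y0=np.round(pix(n,R0)).astype(int)
  s=im.max(2)[y0-7:y0+8,x0-7:x0+8]; kk,l,ss,ce=cv2.connectedComponentsWithStats((s>120).astype(np.uint8))
  for i in range(1,kk):
    if 4<ss[i,4]<60:
      p=w(n,(x0-7+ce[i,0],y0-7+ce[i,1]),.075)[:2]-C; print(n,"reel r",np.hypot(*p).round(4),"ang",np.degrees(np.arctan2(p[1],p[0]))%360)
E
python3 a.py 15 68
```

```text
t 15.22 p [ 0.6126 -0.1987  0.018 ] rot [-89.98   0.   -88.05] F [ 0.17 -0.36  0.31] open 0.03 j [-0.49  0.58  1.5   0.    1.06 -0.52]
scene 67.86492748308875 [[0.1, 0.2], [-0.1, 0.2], [0.1, -0.1], [0.2, 0.4], [0.9, 2.1], [0.1, 0.0], [0.2, -0.1], [0.1, 0.1]]
scene reel r 0.06 ang 203.52571763660615
top 69.23908050180157 [[nan, nan], [nan, nan], [-1.2, -1.3], [nan, nan], [-1.3, 2.0], [-0.9, -1.1], [-0.9, -0.7], [nan, nan]]
top reel r 0.0595 ang 203.03388014018824
top reel r 0.0772 ang 208.9883999680611
```

Call:
carry_out(commands=[0, -0.004, 0, 0, 0, 0.05, 3, 0, -0.004, 0, 0, 0, 0.04, 3, 0, 0, 0, 0, 0, 0, 3, 0, 0, 0, 0, 0, 0, 3])

```text
time: 15.65
position: [0.6132, -0.1986, 0.0179]
tcp_rot: [-1.571, 0.0, -1.529]
ft_force: [-0.3, 0.5, 0.3]
opening: 0.0297
```

```bash
python3 a.py 16 68.4
```

```text
t 15.65 p [ 0.6132 -0.1986  0.0179] rot [-9.001e+01  1.000e-02 -8.759e+01] F [-0.31  0.47  0.34] open 0.0297 j [-0.49  0.58  1.5   0.    1.06 -0.53]
scene 67.9827889404081 [[0.1, 0.2], [-0.1, 0.1], [0.0, 0.1], [0.3, 0.7], [0.9, 2.2], [0.1, 0.1], [0.1, 0.1], [0.0, -0.1]]
scene reel r 0.06 ang 203.52571763660615
top 68.8524207860262 [[nan, nan], [0.7, 0.1], [-1.6, -1.3], [nan, nan], [-1.4, 2.6], [-0.7, -0.9], [-0.5, -1.2], [nan, nan]]
top reel r 0.0593 ang 203.09104135346442
top reel r 0.077 ang 208.5650155633827
```

Call:
carry_out(commands=[0, 0, 0, 0, 0, -0.3, 3, 0, 0, 0, 0, 0, -0.4, 3, 0, 0, 0, 0, 0, 0, 3, 0, 0, 0, 0, -1, 0, 3, 0, 0, 0, 0, -2, 0, 3, 0, 0, 0, 0, -3, 0, 3, 0, 0, 0, 0, -3, 0, 3, 0, 0, 0, 0, -3, 0, 3, 0, 0, 0, 3, -2, 0, 3, 0, 0, 0, 4, 0, 0, 3, 0, 0, 0, 4, 0, 0, 3, 0, 0, 0, 4, 0, 0, 3])

```text
time: 16.75
position: [0.6132, -0.3504, 0.1603]
tcp_rot: [-1.568, -0.002, -1.528]
ft_force: [0.4, 1.0, -0.2]
opening: 0.0301
```

Call:
carry_out(commands=[0, 0, 0, 4, 0, -2, 3, 0, 0, 0, 4, 0, -3, 3, 0, 0, 0, 3, 0, -4, 3, 0, 0, 0, 3, 0, -4, 3, 0, 0, 0, 2, 0, -4, 3, 0, 0, 0, 0, 0, -4, 3, 0, 0, 0, 0, 0, -4, 3, 0, 0, 0, 0, 0, -2, 3, 0, 0, 0, 0, 0, 0, 3, 0, 0, 0, 0, 0, 0, 3])

```text
time: 17.58
position: [0.3703, -0.4991, 0.1592]
tcp_rot: [-1.57, -0.001, -1.531]
ft_force: [0.0, -0.2, 0.6]
opening: 0.0298
```

```bash
python3 a.py 17 68.4; python3 - <<'E'
from h import *
a=cv2.imread('pics/top17.png')[150:330,250:470];b=cv2.imread('pics/scene17.png')[130:310,210:430]
cv2.imwrite('pics/c18.png',cv2.resize(np.hstack([a,b]),None,fx=1.8,fy=1.8,interpolation=cv2.INTER_CUBIC))
E
sed -i 's/top0/top17/;s/scene0/scene17/' m.py; python3 m.py 2>/dev/null | grep -v reel
```

```text
t 17.58 p [ 0.3703 -0.4991  0.1592] rot [-8.994e+01 -7.000e-02 -8.774e+01] F [ 0.03 -0.21  0.61] open 0.0298 j [-1.11  0.41  1.41  0.    1.33 -1.15]
scene 68.01351024371333 [[0.0, 0.0], [-0.0, -0.3], [0.1, -0.2], [0.2, -0.2], [-0.0, -0.3], [0.1, 0.1], [-0.0, -0.2], [0.0, -0.1]]
scene reel r 0.0604 ang 203.83275491963118
top 68.00998739860664 [[0.0, 0.0], [0.3, 0.1], [0.2, 0.2], [0.2, 0.1], [0.2, 0.1], [0.1, -0.1], [0.2, -0.3], [0.2, -0.2]]
top reel r 0.0593 ang 203.2776135719319
[ 0.602  -0.0696]
top 60 0.148 66 204.12 203.6 0.1919 203.48
top 60 0.165 32 204.73 203.6 0.1919 203.48
top 75 0.148 294 203.68 203.49 0.1967 203.53
top 75 0.165 203 203.68 203.49 0.1967 203.53
top 90 0.148 312 203.67 203.79 0.1987 203.53
top 90 0.165 218 203.68 203.79 0.1987 203.53
[ 0.6024 -0.0698]
scene 60 0.148 1 209.03 209.03 0.1729 nan
scene 60 0.165 1 209.03 209.03 0.1729 nan
scene 75 0.148 113 203.5 203.61 0.1935 203.27
scene 75 0.165 90 203.59 203.61 0.1935 203.27
scene 90 0.148 134 203.3 199.94 0.1942 203.44
scene 90 0.165 105 203.43 203.55 0.1942 203.44
```

View pics/c18.png

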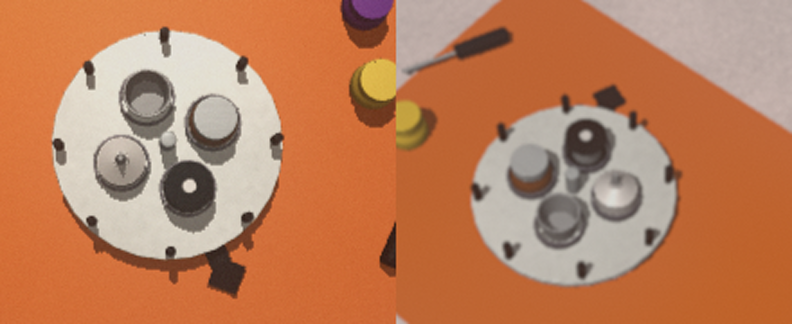

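View pics/top17.png

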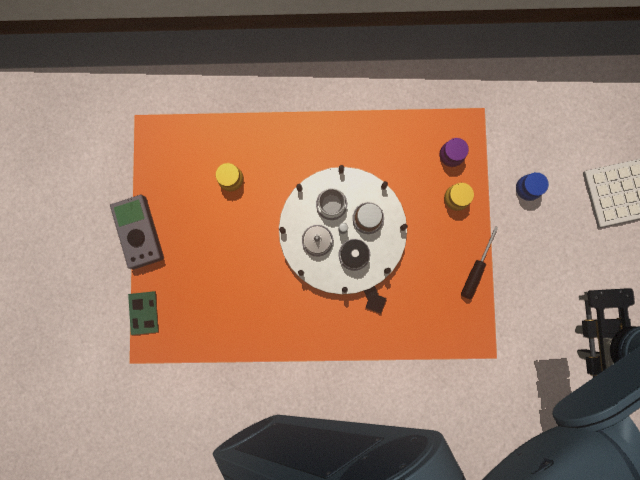

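The top view shows the reel at (355,254), in line with the hub and the arrow at (376,300). All four items are standing, the screwdriver, meter and board are at the same pixels as before, and the hand is clear.

```bash
python3 -c "
from rig import sign_off
print(sign_off())"
```

```text
the job is handed in; nothing more can be done
None
```

The reel of solder now stands in line with the arrow, on the arrow's side, and the job is handed in. I put the open fingertips either side of one peg and pushed it anticlockwise, turning the carousel about 47°. Then I backed off the peg, lifted straight up and took the hand away, at about 17.6 s.

**Last checks, hand clear:**

| What | Angle about the axis |
|---|---|
| Arrow | about 203.5° |
| Well holding the reel (both cameras) | 203.0° |
| Reel centre | 203.3° (top camera), 203.8° (scene camera) |

These agree to about half a degree, within what I could measure. All four items are standing in their wells, and the screwdriver, meter, board and coloured jars look unmoved in the pictures.

**What went wrong on the way:**
- **First push:** it passed just over the peg without touching it. The reported tool height was about 25 mm too low.
- **Height check:** I found this by lowering the fingertips onto bare bench. That gave a brief push of about 31 N upward (32 N in all), under the limits. I corrected for the offset from then on.
- **Camera fit during the push:** with the arm blocking its view, the top camera's peg fit was about 1° off the scene camera's. With the arm out of the way the two agreed.

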